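# Walk the stone bookend square against the book rack

### The arm

A 7-joint arm with a two-finger parallel gripper is mounted at the origin on the work surface. World frame = base frame: x ahead of the robot, y to its left, z up, the work surface at z = 0. Lengths are in m, angles in rad, forces in N, time in s.
With the tool pointing down it reaches from about 0.35 to 0.9 m from the base axis. Payload 8.1 kg.
Tool frame: the origin (TCP) lies on the centre line of the jaws, within the pads' length; the fingertips stand 17 mm ahead of it and the grasp point (between the pads) lies 2 mm behind it; z points along the fingers, y is the direction in which the jaws open and shut (so a half turn about z gives the same grasp; the last joint's range is limited). The gripper opens to 92 mm and grips with 3 to 60 N. Pads are 19 mm wide; open, the fingers measure 130 mm over their backs; the gripper's body (75 mm by 190 mm) begins 47 mm behind the grasp point.
Start: joints at [1.236, 0.434, 0.025, 1.573, -0.012, 1.134, -0.075], TCP at [0.144, -0.608, 0.244] pointing down, gripper open.
Joint ranges: [-2.62, 2.62], [-0.44, 2.09], [-1.27, 1.32], [0.08, 2.57], [-1.32, 4.46], [0.12, 2], [-2.74, 2.74]. Speed limits (rad/s): [2.22, 2.22, 3.01, 3.01, 3.14, 3.14, 3.14].

### API

Orientations are given as a rotation vector (axis times angle).
In Python, from cell import arm, imaging, job gives the robot as it stands.
- The arm moves only by the tool jog_arm, never from a script. Its argument "moves" is a list of rows, each an object with "fingers": the closure, from -1 (fully open) to 1 (shut); "xyz": the shift along the tool's x, y, z in cm, a list of three; "angular": the turn, a rotation vector about the tool's x, y, z in rad, a list of three. In form: [{"fingers": fingers, "xyz": [dx, dy, dz], "angular": [ax, ay, az]}, ...]. A call has 1 to 12 rows; each row is the pose to reach, as a shift and turn from the pose commanded when the call began, along the tool's axes at that moment; what a row does not reach only later rows make up. A row lasts 1/8 s, in which the tool goes at most 62.5 mm and 10.7 degrees, less where a joint would pass 70% of its speed; a pose out of reach is approached as far as the arm can. A call with a gripper value outside its range is refused whole. The fingers move at their own pace and stop on an object; "grip_force" is the grip in N (left out, the last holds). Time passes only in rows, so rows that repeat a pose let the fingers close. It gives the time, the measured TCP pose, the force and the opening at its end, in the units of the state.
- arm.observe(): the state, without advancing time (a new reading comes with each control period).
- imaging.get_image(name): name is "side" or "top"; returns the picture (480x640x3 uint8, red, green, blue); there is no depth.
- imaging.camera_params(name): a dict with "fx", "fy", "cx", "cy" (pixels), "dist" ([k1, k2, p1, p2, k3] as OpenCV has them; the pictures are not rectified), "rvec" (rotation vector, rad) and "tvec" (3), from world to camera coordinates, as OpenCV has them. Camera axes: x right, y down, z forward; pixel columns grow to the right and rows downward; lengths in m; the calibration is good to about 2 mm. A picture is of the moment at which its call begins. camera_params takes no time and is no camera call.
- job.sign_off(): hands the job in, once; it reports no verdict.
The state is a dict: "clock": time; "joints": joint angles; "dq": joint speeds; "joint_efforts": joint torques, N m; "position": TCP position; "ee_rot": TCP orientation; "force": force on the tool from outside, world axes, zero at the start; "ft_torque": the same for the moment, N m; "width": opening from 0.0 (shut) to 1.0 (fully open).
Only numpy, scipy, OpenCV 4.12 (cv2) and the standard library are available. Lean on these libraries where they do the work, as an engineer would, in place of code of your own. Each camera call takes 0.05 s, during which the arm holds its last target. There are 200 camera calls.

### The job

Without lifting or tipping it, push the heavy stone bookend round on the table with the fingertips, one corner and then another, until one of its two long sides faces the low end board of the wooden book rack, and push it up so that this long side sits flush against the board, with no end of the stone sticking out past either end of the board. Leave everything else on the table where it stands, then move the hand clear.

Things in the scene. Friction and masses are not known exactly. Their poses are not given: they have to be found in the camera images.
- bookend: The heavy block: a plain grey cast-stone slab, 150 mm long (its x axis), 96 mm wide (its y axis) and 46 mm high, edges rounded 4 mm, a thin wooden strip let into its top along its length. Origin: centre of its underside (on the table). 1.1 to 1.8 kg, loose, slides on the table under a push of roughly 5 to 20 N; the two long sides are alike.
- board_mid (a point): Foot of the middle of the outer face of the book rack's low end board, at table height. Its y axis is level and points straight out of the board to the open table where the bookend stands; x runs along the board; z is up. The board is wood, fixed, 250 mm long (125 mm to each side of this point), 60 mm high, 14 mm thick, face upright.
- book_rack: The fixed wooden rack that carries the board. Origin and axes as board_mid; it reaches 270 mm back from the board's face (to -y), 250 mm wide: behind the board an empty gap of 54 mm, then a row of upright books up to 182 mm high. Fixed equipment stands along the far edge of the table, from 0.77 m ahead of the robot.
- jar: Bystander: small amber glass jar with steel lid, diameter 46 mm, 58 mm high, near one end of the board. Origin: centre of its underside.
- cutter: Bystander: plain steel ring-shaped biscuit cutter, diameter 68 mm, 32 mm high. Origin: centre of its underside.
- power_bank: Bystander: flat white battery pack, 100 mm (x) by 62 mm (y), 22 mm high. Origin: centre of its underside.
- mug: Bystander: white mug, diameter 80 mm, 85 mm high, handle on its +y side. Origin: centre of its underside.
- bowl: Bystander: glass bowl, diameter 210 mm, 100 mm high. Origin: centre of its underside.
- spatula: Bystander: spatula lying flat on the baking mat at the robot's left, away from the work. Origin: its underside.
Not all that is in view belongs to the job. Of the things that look like the bookend, take the one that is farthest to the robot's right at the start.

How it is judged:
By the outcome, as a careful person would: the job done as asked, in the order asked, and still so for the second after the job is handed in, with the robot touching nothing.
It also fails if it takes over 64 s, if anything falls off the work surface, if the arm or the gripper's body presses on something with over 40 N, if the wrist force passes 120 N, or if a joint passes its speed limit or range.

## Working session

There is one attempt and no reset: what is moved stays moved. The work goes in short steps, Python scripts to look and compute and a tool call to move; the robot and the scene stay as the last step left them, time stands still between calls to the robot, and variables do not carry over. Pictures are saved under pics/ and viewed, about 8 in all and at most 12, crops included, and the job is handed in when it is done.

Besides the shell and the picture viewer there is one more tool, called in YAML: its name, and indented under it one key for each argument. jog_arm: Moves the arm, as the interface text tells. Its arguments: {"type":"object","properties":{"moves":{"type":"array"},"grip_force":{"type":"number"}},"required":["moves"]}

```bash
mkdir -p pics; cat > h.py <<'E'
import numpy as np, cv2
from cell import arm, imaging, job
def look(n,f):
    im=imaging.get_image(n); cv2.imwrite('pics/'+f,im[:,:,::-1]); return im
def P(n):
    p=imaging.camera_params(n); K=np.array([[p['fx'],0,p['cx']],[0,p['fy'],p['cy']],[0,0,1.]])
    return K,np.array(p['dist'],float),np.array(p['rvec'],float),np.array(p['tvec'],float)
def w(n,uv,z):
    K,d,r,t=P(n); R=cv2.Rodrigues(r)[0]
    u=cv2.undistortPoints(np.array(uv,float).reshape(-1,1,2),K,d).reshape(-1,2)
    D=np.c_[u,np.ones(len(u))]@R; C=-R.T@t
    return C+D*((z-C[2])/D[:,2])[:,None]
def px(n,X):
    K,d,r,t=P(n); return cv2.projectPoints(np.array(X,float).reshape(-1,1,3),r,t,K,d)[0].reshape(-1,2)
E
python3 - <<'E'
from h import *
look('top','t0.png');look('side','s0.png')
print(arm.observe())
for n in('top','side'):
    K,d,r,t=P(n);print(n,-cv2.Rodrigues(r)[0].T@t)
E
```

```text
{'clock': 0.1, 'joints': array([ 1.23639175,  0.43511668,  0.02495566,  1.57398822, -0.01156692,
        1.13399899, -0.07510939]), 'dq': array([ 0.00057105, -0.00053008, -0.00071156, -0.00201929,  0.00130779,
       -0.00060959,  0.00047691]), 'joint_efforts': array([ 3.46444882e-03, -6.69132400e+01,  9.88377593e-01, -3.15150797e+01,
       -6.05705101e-02,  3.74820444e-02,  4.49551283e-05]), 'position': array([ 0.14343726, -0.60788117,  0.24305291]), 'ee_rot': array([-3.11919985e+00, -3.63073563e-01,  4.75278065e-04]), 'force': array([0.49108319, 0.42590507, 0.19156842]), 'ft_torque': array([-0.02015325,  0.01108865, -0.0242891 ]), 'width': 0.9975326233867078}
top [0.18807916 0.19024927 1.18817662]
side [0.40784009 1.30234147 0.69313306]
```

View pics/t0.png

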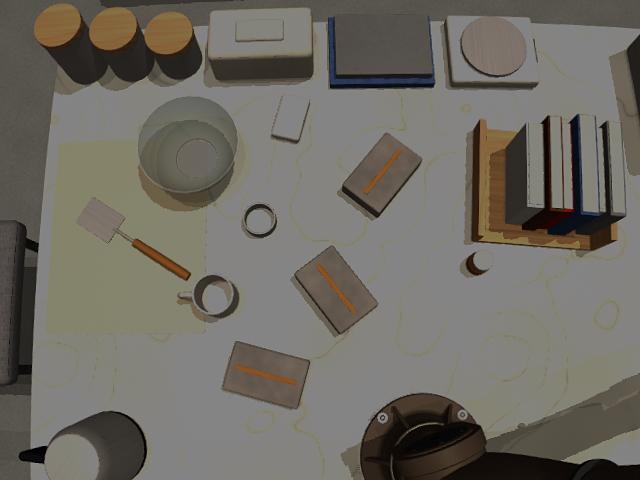

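View pics/s0.png

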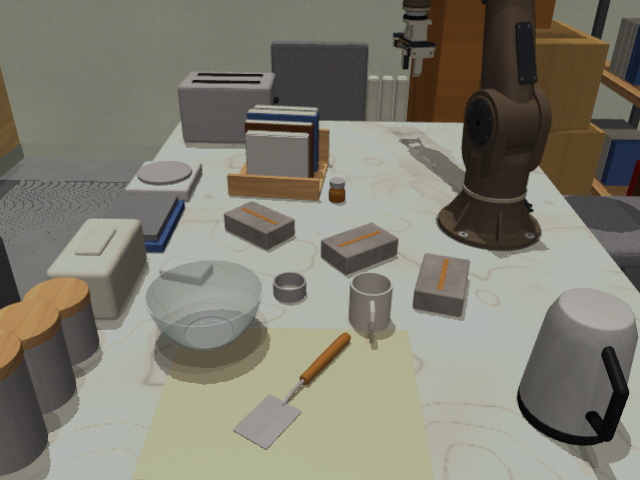

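The top view shows three slabs. The rightmost is at about (382,173), and the board is at u≈474–486, v≈121–242. I'll zoom in on both for their corners.

```bash
python3 - <<'E'
from h import *
im=cv2.imread('pics/t0.png')
c=im[105:285,330:530]; c=cv2.convertScaleAbs(c,alpha=1.8)
cv2.imwrite('pics/c0.png',cv2.resize(c,None,fx=4,fy=3.3333333,interpolation=cv2.INTER_CUBIC) if 0 else cv2.resize(c,(660,594),interpolation=cv2.INTER_CUBIC))
E
```

```text
(no output)
```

View pics/c0.png

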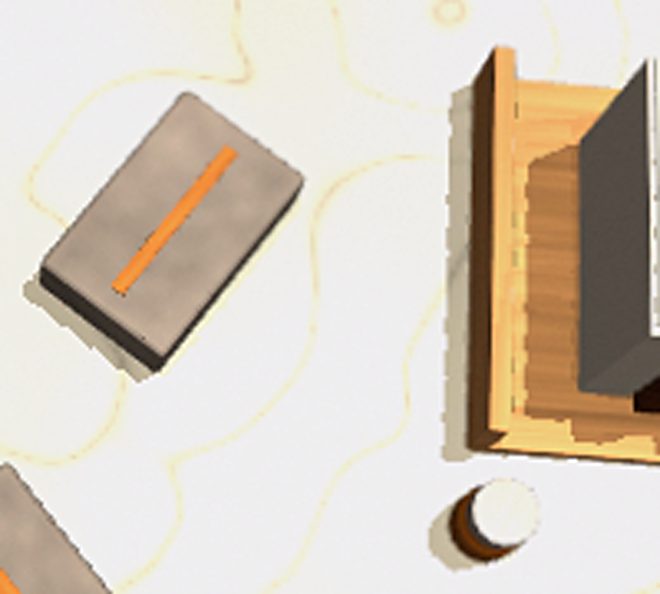

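```bash
cat >> h.py <<'E'
from scipy.optimize import least_squares
def rect(p,L=.15,W=.096,z=.046):
    c,s=np.cos(p[2]),np.sin(p[2]); q=np.array([[1,1],[1,-1],[-1,-1],[-1,1]])*[L/2,W/2]
    return np.c_[q@np.array([[c,s],[-s,c]])+p[:2],np.full(4,z)]
def fit(n,uv,yaw):
    uv=np.array(uv,float); c=w(n,[uv.mean(0)],.046)[0,:2]
    r=least_squares(lambda p:np.concatenate([np.linalg.norm(px(n,rect(p))[:,None]-uv,axis=2).min(1)]),[*c,yaw])
    return r.x,r.fun
E
python3 - <<'E'
from h import *
f=lambda a:np.array(a)/3.3+[330,105]
b=w('top',f([[497,46],[491,430]]),.06);b0=w('top',f([[474,90],[470,450]]),0)
print('boardtop',b,np.linalg.norm(b[0]-b[1]),'foot',b0)
s=w('top',f([[187,92],[303,182],[158,358],[42,265]]),.046)
print(s,np.linalg.norm(np.roll(s,1,0)-s,axis=1),s.mean(0))
d=(s[0]+s[1]-s[2]-s[3])[:2];y=np.arctan2(d[1],d[0])
print(fit('top',f([[187,92],[303,182],[158,358],[42,265]]),y),y)
print('jar',w('top',f([[504,512]]),.058),'side', w('side',[[337,199]],0), 'bd side',w('side',[[230,178],[321,182],[229,193],[321,195]],[.06,.06,0,0]) )
E
```

```text
boardtop [[ 0.67620575 -0.14940248  0.06      ]
 [ 0.42822308 -0.1240857   0.06      ]] 0.2492716294026081 foot [[ 0.67075091 -0.14888339  0.        ]
 [ 0.42838519 -0.12626094  0.        ]]
[[ 0.65251376  0.04778245  0.046     ]
 [ 0.59150664 -0.02180023  0.046     ]
 [ 0.48021316  0.07374714  0.046     ]
 [ 0.54054164  0.14244067  0.046     ]] [0.14662174 0.09253982 0.14668176 0.09142388] [0.5661938  0.06054251 0.046     ]
(array([ 0.56630639,  0.06050176, -0.70949343]), array([0.89735661, 1.43561736, 1.09178312, 1.65055173])) -0.7056106995256347
jar [[ 0.37845619 -0.12883232  0.058     ]] side [[ 0.37635492 -0.13199718  0.        ]] bd side [[ 0.66276065 -0.12400139  0.06      ]
 [ 0.42033198 -0.10873602  0.06      ]
 [ 0.67442637 -0.15749953  0.        ]
 [ 0.4202264  -0.1554182   0.        ]]
```

```bash
cat >> h.py <<'E'
from scipy.spatial.transform import Rotation as Ro
def tool(ydeg):  # tool-down, tool y at world angle ydeg
    a=np.radians(ydeg); y=np.array([np.cos(a),np.sin(a),0]); z=np.array([0,0,-1.]); return Ro.from_matrix(np.c_[np.cross(y,z),y,z])
def jog(p0,R0,p,ydeg):
    return np.round(R0.inv().apply(np.array(p)-p0)*100,2),np.round((R0.inv()*tool(ydeg)).as_rotvec(),3)
E
python3 - <<'E'
from h import *
s=arm.observe();p0=s['position'];R0=Ro.from_rotvec(s['ee_rot'])
c=np.array([.5663,.0605]);n=np.array([.651,.759])
q=c+n*.085
print(q)
for p,y in [([.2,-.5,.29],-75),([.37,-.2,.29],-60),([*q,.29],-40.6),([*q,.028],-40.6)]: print(p,jog(p0,R0,p,y))
print('things',w('top',[[272,135],[310,98],[303,141]],.022),w('top',[[259,220]],.032))
E
```

```text
[0.621635 0.125015]
[0.2, -0.5, 0.29] (array([ 7.98, -9.21, -4.68]), array([-0.001,  0.   , -0.03 ]))
[0.37, -0.2, 0.29] (array([ 31.42, -34.5 ,  -4.65]), array([-0.001, -0.   , -0.292]))
[np.float64(0.621635), np.float64(0.125015), 0.29] (array([ 63.37, -60.35,  -4.62]), array([-0.001, -0.   , -0.63 ]))
[np.float64(0.621635), np.float64(0.125015), 0.028] (array([ 63.38, -60.32,  21.58]), array([-0.001, -0.   , -0.63 ]))
things [[0.66271032 0.28755557 0.022     ]
 [0.74622061 0.20578279 0.022     ]
 [0.64742254 0.22213835 0.022     ]] [[0.47551393 0.31337337 0.032     ]]
```

jog_arm:
  moves:
    - {"fingers": -1, "xyz": [8, -9.2, -4.7], "angular": [0, 0, -0.03]}
    - {"fingers": -1, "xyz": [8, -9.2, -4.7], "angular": [0, 0, -0.03]}
    - {"fingers": -1, "xyz": [31.4, -34.5, -4.7], "angular": [0, 0, -0.29]}
    - {"fingers": -1, "xyz": [31.4, -34.5, -4.7], "angular": [0, 0, -0.29]}
    - {"fingers": -1, "xyz": [31.4, -34.5, -4.7], "angular": [0, 0, -0.29]}
    - {"fingers": -1, "xyz": [31.4, -34.5, -4.7], "angular": [0, 0, -0.29]}
    - {"fingers": -1, "xyz": [31.4, -34.5, -4.7], "angular": [0, 0, -0.29]}
    - {"fingers": -1, "xyz": [31.4, -34.5, -4.7], "angular": [0, 0, -0.29]}
    - {"fingers": -1, "xyz": [63.4, -60.3, -4.6], "angular": [0, 0, -0.63]}
    - {"fingers": -1, "xyz": [63.4, -60.3, -4.6], "angular": [0, 0, -0.63]}
    - {"fingers": -1, "xyz": [63.4, -60.3, -4.6], "angular": [0, 0, -0.63]}
    - {"fingers": -1, "xyz": [63.4, -60.3, -4.6], "angular": [0, 0, -0.63]}

```text
clock: 1.6
position: [0.5242, -0.0016, 0.2899]
ee_rot: [2.855, 1.311, -0.0]
force: [1.4, -1.0, -0.1]
width: 0.999
```

jog_arm:
  moves:
    - {"fingers": -1, "xyz": [16, -0.9, 0], "angular": [0, 0, 0]}
    - {"fingers": -1, "xyz": [16, -0.9, 0], "angular": [0, 0, 0]}
    - {"fingers": -1, "xyz": [16, -0.9, 0], "angular": [0, 0, 0]}
    - {"fingers": -1, "xyz": [16, -0.9, 0], "angular": [0, 0, 0]}
    - {"fingers": -1, "xyz": [16, -0.9, 14], "angular": [0, 0, 0]}
    - {"fingers": -1, "xyz": [16, -0.9, 14], "angular": [0, 0, 0]}
    - {"fingers": -1, "xyz": [16, -0.9, 14], "angular": [0, 0, 0]}
    - {"fingers": -1, "xyz": [16, -0.9, 14], "angular": [0, 0, 0]}

```text
clock: 2.6
position: [0.6206, 0.1236, 0.1506]
ee_rot: [2.855, 1.311, -0.001]
force: [1.5, 0.1, 0.5]
width: 1.003
```

```bash
python3 - <<'E'
from h import *
im=look('top','t1.png')
s=arm.observe();p0=s['position'];R0=Ro.from_rotvec(s['ee_rot']);print(p0,s['ee_rot'],s['force'])
c=np.array([.5663,.0605]);n=np.array([.651,.759]);q=c+n*.085
print(jog(p0,R0,[*q,.028],-40.6))
E
```

```text
[0.6216383  0.12429175 0.15209129] [2.85450038 1.31110482 0.00332155] [0.52069849 0.92564408 0.17325294]
(array([ 0.03, -0.06, 12.41]), array([ 0.001, -0.002, -0.001]))
```

View pics/t1.png

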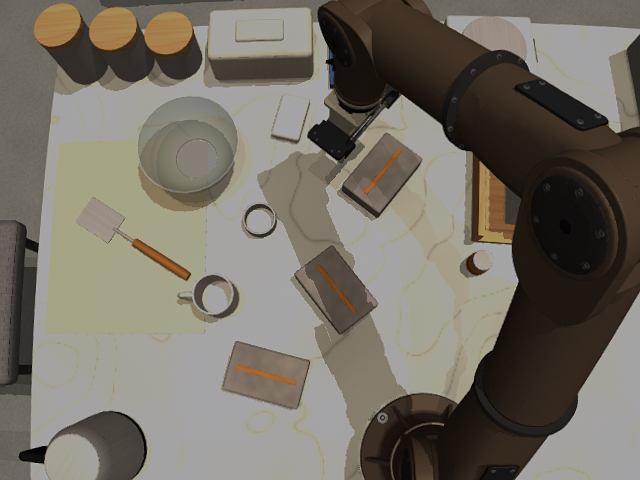

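The gripper (about (345,135)) sits beyond the slab's long side, clear of the power bank. I'll lower it and approach the face slowly.

jog_arm:
  moves:
    - {"fingers": -1, "xyz": [0, 0, 6], "angular": [0, 0, 0]}
    - {"fingers": -1, "xyz": [0, 0, 11], "angular": [0, 0, 0]}
    - {"fingers": -1, "xyz": [0, 0, 12.4], "angular": [0, 0, 0]}
    - {"fingers": -1, "xyz": [0, 0, 12.4], "angular": [0, 0, 0]}
    - {"fingers": -1, "xyz": [-0.8, 0, 12.4], "angular": [0, 0, 0]}
    - {"fingers": -1, "xyz": [-1.6, 0, 12.4], "angular": [0, 0, 0]}
    - {"fingers": -1, "xyz": [-2.0, 0, 12.4], "angular": [0, 0, 0]}
    - {"fingers": -1, "xyz": [-2.4, 0, 12.4], "angular": [0, 0, 0]}
    - {"fingers": -1, "xyz": [-2.7, 0, 12.4], "angular": [0, 0, 0]}
    - {"fingers": -1, "xyz": [-2.7, 0, 12.4], "angular": [0, 0, 0]}

```text
clock: 3.9
position: [0.6044, 0.1048, 0.027]
ee_rot: [-2.854, -1.313, -0.005]
force: [4.6, 2.9, 1.8]
width: 1.001
```

jog_arm:
  moves:
    - {"fingers": -1, "xyz": [-0.41, -0.28, 0], "angular": [0, 0, -0.05]}
    - {"fingers": -1, "xyz": [-0.82, -0.53, 0], "angular": [0, 0, -0.1]}
    - {"fingers": -1, "xyz": [-1.26, -0.76, 0], "angular": [0, 0, -0.15]}
    - {"fingers": -1, "xyz": [-1.7, -0.98, 0], "angular": [0, 0, -0.2]}
    - {"fingers": -1, "xyz": [-2.15, -1.17, 0], "angular": [0, 0, -0.25]}
    - {"fingers": -1, "xyz": [-2.61, -1.33, 0], "angular": [0, 0, -0.3]}
    - {"fingers": -1, "xyz": [-3.08, -1.48, 0], "angular": [0, 0, -0.35]}
    - {"fingers": -1, "xyz": [-3.55, -1.6, 0], "angular": [0, 0, -0.4]}
    - {"fingers": -1, "xyz": [-4.03, -1.69, 0], "angular": [0, 0, -0.45]}
    - {"fingers": -1, "xyz": [-4.52, -1.77, 0], "angular": [0, 0, -0.5]}
    - {"fingers": -1, "xyz": [-5.0, -1.81, 0], "angular": [0, 0, -0.55]}
    - {"fingers": -1, "xyz": [-5.49, -1.84, 0], "angular": [0, 0, -0.6]}

```text
clock: 5.4
position: [0.5538, 0.0768, 0.0269]
ee_rot: [-2.335, -2.1, -0.006]
force: [1.2, 7.3, 2.8]
width: 0.998
```

```bash
python3 - <<'E'
from h import *
im=look('top','t2.png');s=arm.observe();print(s['position'],s['ee_rot'],s['force'],s['ft_torque'])
im2=look('side','s2.png')
a=im[90:270,300:500,::-1];b=im2[130:310,180:380,::-1]
cv2.imwrite('pics/c2.png',np.hstack([cv2.resize(cv2.convertScaleAbs(q,alpha=1.5),(400,360),interpolation=cv2.INTER_CUBIC) for q in(a,b)]))
E
```

```text
[0.55341003 0.07600369 0.02681075] [-2.33273293 -2.1026412  -0.00440946] [0.04777881 5.68695842 4.82716522] [ 1.08959695 -0.30405638  0.29780102]
```

View pics/c2.png

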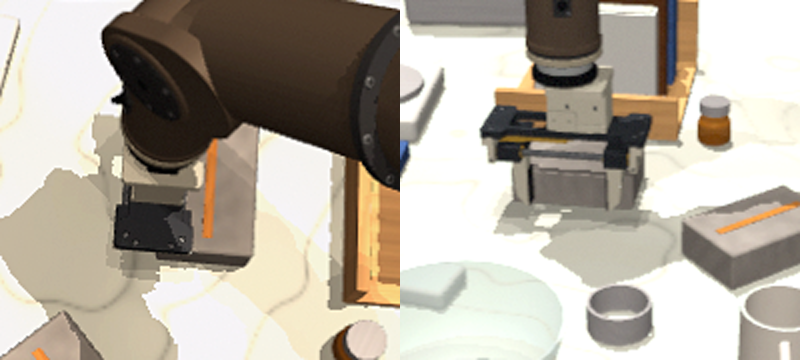

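jog_arm:
  moves:
    - {"fingers": -1, "xyz": [-0.6, 0, 0], "angular": [0, 0, 0]}
    - {"fingers": -1, "xyz": [-1.4, 0, 0], "angular": [0, 0, 0]}
    - {"fingers": -1, "xyz": [-2.2, 0, 0], "angular": [0, 0, 0]}
    - {"fingers": -1, "xyz": [-3.0, 0, 0], "angular": [0, 0, 0]}
    - {"fingers": -1, "xyz": [-3.8, 0, 0], "angular": [0, 0, 0]}
    - {"fingers": -1, "xyz": [-4.6, 0, 0], "angular": [0, 0, 0]}
    - {"fingers": -1, "xyz": [-5.4, 0, 0], "angular": [0, 0, 0]}
    - {"fingers": -1, "xyz": [-6.2, 0, 0], "angular": [0, 0, 0]}
    - {"fingers": -1, "xyz": [-7.0, 0, 0], "angular": [0, 0, 0]}
    - {"fingers": -1, "xyz": [-7.8, 0, 0], "angular": [0, 0, 0]}
    - {"fingers": -1, "xyz": [-8.6, 0, 0], "angular": [0, 0, 0]}
    - {"fingers": -1, "xyz": [-9.0, 0, 0], "angular": [0, 0, 0]}

```text
clock: 7.0
position: [0.5441, -0.0131, 0.0268]
ee_rot: [-2.337, -2.098, -0.005]
force: [0.8, 9.2, 3.2]
width: 0.998
```

```bash
python3 - <<'E'
from h import *
im=look('top','t3.png');s=arm.observe();print(s['position'],s['ee_rot'],s['force'],s['ft_torque'])
im2=look('side','s3.png')
a=im[90:270,340:540,::-1];b=im2[110:260,200:367,::-1]
cv2.imwrite('pics/c3.png',np.hstack([cv2.resize(cv2.convertScaleAbs(q,alpha=1.5),(400,360),interpolation=cv2.INTER_CUBIC) for q in(a,b)]))
E
```

```text
[ 0.54408957 -0.01365793  0.02673071] [-2.3373366  -2.09791072 -0.00440319] [1.28009067 5.63921777 3.44509205] [ 1.1373474  -0.25720281  0.06882924]
```

View pics/c3.png

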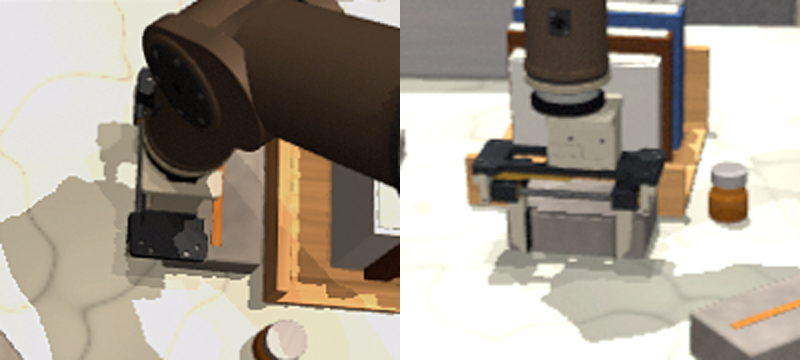

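jog_arm:
  moves:
    - {"fingers": -1, "xyz": [-0.4, 0, 0], "angular": [0, 0, 0]}
    - {"fingers": -1, "xyz": [-0.8, 0, 0], "angular": [0, 0, 0]}
    - {"fingers": -1, "xyz": [-1.1, 0, 0], "angular": [0, 0, 0]}
    - {"fingers": -1, "xyz": [-1.3, 0, 0], "angular": [0, 0, 0]}
    - {"fingers": -1, "xyz": [-1.5, 0, 0], "angular": [0, 0, 0]}

```text
clock: 7.72
position: [0.5424, -0.0235, 0.0268]
ee_rot: [-2.329, -2.102, -0.011]
force: [0.1, 22.2, 0.5]
width: 1.002
```

jog_arm:
  moves:
    - {"fingers": -1, "xyz": [-0.15, 0, 0], "angular": [0, 0, 0]}
    - {"fingers": -1, "xyz": [-0.3, 0, 0], "angular": [0, 0, 0]}

```text
clock: 7.98
position: [0.5421, -0.0237, 0.0269]
ee_rot: [-2.325, -2.104, -0.014]
force: [-0.4, 29.0, -1.4]
width: 1.0
```

```bash
python3 - <<'E'
from h import *
im=look('top','t4.png');s=arm.observe();print(s['position'],s['ee_rot'],s['force'],s['ft_torque'])
im2=look('side','s4.png')
a=im[150:250,440:500,::-1];b=im2[155:245,225:345,::-1]
cv2.imwrite('pics/c4.png',np.hstack([cv2.resize(cv2.convertScaleAbs(a,alpha=1.6),(330,550),interpolation=cv2.INTER_CUBIC),cv2.resize(cv2.copyMakeBorder(cv2.convertScaleAbs(b,alpha=1.6),15,16,0,0,cv2.BORDER_CONSTANT),(462,550),interpolation=cv2.INTER_CUBIC)]))
E
```

```text
[ 0.54204457 -0.02371418  0.0268373 ] [-2.32464995 -2.10388804 -0.01448184] [ 0.76089102 27.03249264  0.41278097] [5.25278807e+00 3.67333403e-03 8.97946229e-01]
```

View pics/c4.png

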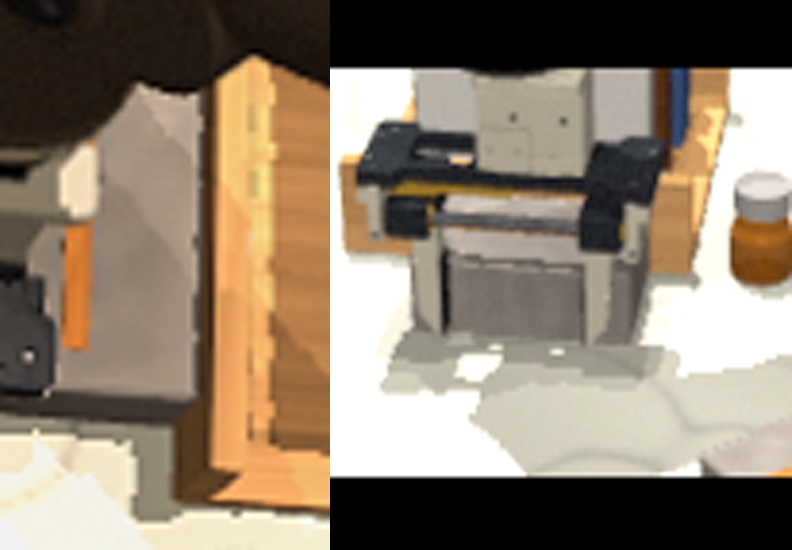

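jog_arm:
  moves:
    - {"fingers": -1, "xyz": [0, 0, 0], "angular": [0, 0, -0.015]}
    - {"fingers": -1, "xyz": [0, 0, 0], "angular": [0, 0, -0.03]}
    - {"fingers": -1, "xyz": [0, 0, 0], "angular": [0, 0, -0.03]}

```text
clock: 8.45
position: [0.5419, -0.0225, 0.0269]
ee_rot: [-2.296, -2.132, -0.017]
force: [-1.0, 30.4, 0.3]
width: 1.002
```

```bash
python3 - <<'E'
from h import *
s=arm.observe();a=s['ee_rot'];print(s['position'],a,2*np.degrees(np.arctan2(a[1],a[0]))%180-90,s['force'],s['ft_torque'])
E
```

```text
[ 0.54188819 -0.02249427  0.02687462] [-2.29633492 -2.13164239 -0.01659878] -4.260111998090338 [-1.04863022 30.42749534  0.34982421] [ 6.30237449  0.25826504 -1.98263941]
```

jog_arm:
  moves:
    - {"fingers": -1, "xyz": [0.5, 0, 0], "angular": [0, 0, 0]}
    - {"fingers": -1, "xyz": [1.5, 0, 0], "angular": [0, 0, 0]}
    - {"fingers": -1, "xyz": [4, 0, 0], "angular": [0, 0, 0]}
    - {"fingers": -1, "xyz": [4, 0, 0], "angular": [0, 0, 0]}
    - {"fingers": -1, "xyz": [4, 0, -5], "angular": [0, 0, 0]}
    - {"fingers": -1, "xyz": [4, 0, -10], "angular": [0, 0, 0]}
    - {"fingers": -1, "xyz": [10, -3, -18], "angular": [0, 0, 0]}
    - {"fingers": -1, "xyz": [16, -6, -24], "angular": [0, 0, 0]}
    - {"fingers": -1, "xyz": [20, -10, -26], "angular": [0, 0, 0]}
    - {"fingers": -1, "xyz": [24, -12, -26], "angular": [0, 0, 0]}
    - {"fingers": -1, "xyz": [24, -12, -26], "angular": [0, 0, 0]}
    - {"fingers": -1, "xyz": [24, -12, -26], "angular": [0, 0, 0]}

```text
clock: 9.95
position: [0.4398, 0.2176, 0.2874]
ee_rot: [2.302, 2.136, 0.003]
force: [0.2, -0.5, -0.6]
width: 0.998
```

```bash
python3 - <<'E'
from h import *
im=look('top','t5.png');s=arm.observe();print(s['position'],s['force'],s['clock'])
im2=look('side','s5.png')
a=im[110:260,430:530,::-1];b=im2[140:240,215:355,::-1]
cv2.imwrite('pics/c5.png',np.hstack([cv2.resize(cv2.convertScaleAbs(a,alpha=1.6),(390,585),interpolation=cv2.INTER_CUBIC),cv2.copyMakeBorder(cv2.resize(cv2.convertScaleAbs(b,alpha=1.6),(406,290),interpolation=cv2.INTER_CUBIC),0,295,0,0,cv2.BORDER_CONSTANT)]))
E
```

```text
[0.44074066 0.21538731 0.28640312] [ 0.18984676 -0.33995249 -0.35394838] 10.0
```

View pics/c5.png

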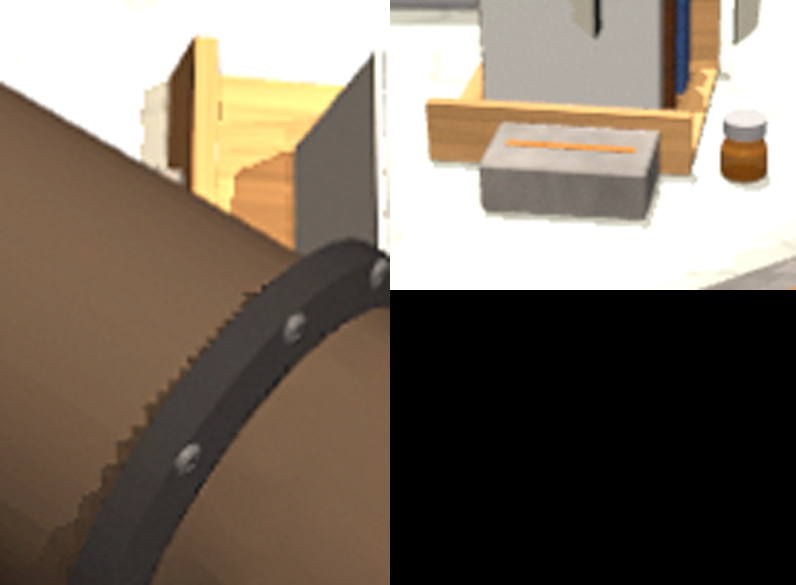

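jog_arm:
  moves:
    - {"fingers": -1, "xyz": [20, -10, -4], "angular": [0, 0, 0]}
    - {"fingers": -1, "xyz": [20, -10, -4], "angular": [0, 0, 0]}
    - {"fingers": -1, "xyz": [20, -10, -4], "angular": [0, 0, 0]}
    - {"fingers": -1, "xyz": [20, -10, -4], "angular": [0, 0, 0]}
    - {"fingers": -1, "xyz": [20, -10, -4], "angular": [0, 0, 0]}
    - {"fingers": -1, "xyz": [20, -10, -4], "angular": [0, 0, 0]}
    - {"fingers": -1, "xyz": [20, -10, -4], "angular": [0, 0, 0]}
    - {"fingers": -1, "xyz": [20, -10, -4], "angular": [0, 0, 0]}

```text
clock: 11.05
position: [0.3581, 0.4215, 0.3258]
ee_rot: [2.309, 2.129, -0.001]
force: [0.5, 0.7, 0.3]
width: 0.999
```

```bash
python3 - <<'E'
from h import *
im=look('top','t6.png');s=arm.observe();print(s['position'],s['force'],s['clock'])
a=im[105:255,420:540,::-1]
b=cv2.resize(im[:,:,::-1],(320,240))
a=cv2.resize(cv2.convertScaleAbs(a,alpha=1.8),(480,600),interpolation=cv2.INTER_CUBIC)
cv2.imwrite('pics/c6.png',np.hstack([a,cv2.copyMakeBorder(b,0,360,0,0,cv2.BORDER_CONSTANT)]))
E
```

```text
[0.35784407 0.42184207 0.32598823] [ 0.92930222 -0.38913115  0.72107476] 11.1
```

View pics/c6.png

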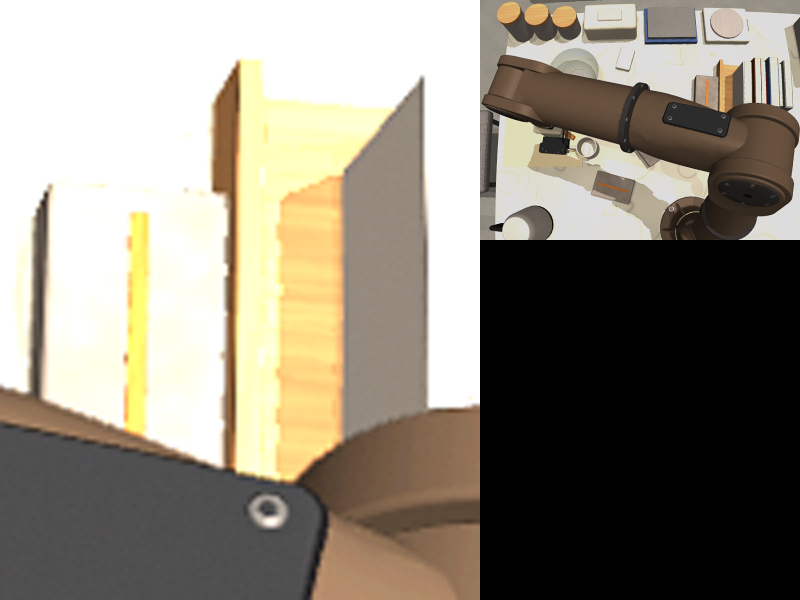

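```bash
python3 - <<'E'
from h import *
im=imaging.get_image('top').astype(float)
K=range(158,218,4)
S=[];B=[]
for v in K:
    r=im[v].mean(1)  # stone -> dark face -> light board top
    k=470+np.argmin(r[470:485]); 
    def cross(rng):
        d=np.abs(np.diff(r))[rng[0]:rng[1]]; return rng[0]+.5+(d*np.arange(len(d))).sum()/d.sum()
    S.append([cross((k-3,k)),v]);B.append([cross((k,k+3)),v])
    if v in(158,186,214): print(v,r[470:485].round().astype(int))
s=w('top',S,.044);b=w('top',B,.06)
n=np.array([.1016,.9948]);print(((s-b)[:,:2]@n*1000).round(1))
print(np.degrees([np.polyfit(q[:,0],q[:,1],1)[0] for q in(s,b)]))
f=w('side',[[215+c[0]/2.9,140+c[1]/2.9] for c in [(94,165),(256,174)]],.046);print('outer top corners',f)
E
```

```text
158 [144 145 147 148 152 156 136  65  43 111 164 171 170 169 170]
186 [157 157 158 159 160 164  97  50  65 142 179 175 175 174 171]
214 [162 163 165 168 173 116  58  54  66 168 170 172 175 179 179]
[1.3 1.3 2.4 2.6 2.3 2.2 2.  1.8 1.8 1.6 1.9 1.6 1.2 1.7 2.9]
[-5.48720082 -5.452361  ]
outer top corners [[ 0.60657273 -0.03954401  0.046     ]
 [ 0.4637358  -0.0274586   0.046     ]]
```

```bash
python3 -c "
from h import *
print(job.sign_off(), arm.observe()['clock'])"
```

```text
the job is handed in; nothing more can be done
the job is handed in; nothing more can be done
```

The stone bookend now stands with a long side flush against the low end board, as far as my checks can tell, and the job is handed in at about 11 s of the 64 s allowed. I took the slab farthest to the robot's right. With both open fingertips low on its outer long side, I turned it about 35° by leading with its near-left corner. I then pushed it straight to the board and loaded each end in turn.

**Last checks:**
- **Contact:** the stone stalled at about 30 N with each fingertip pushing in turn. That stall came about 5 mm sooner than my first measurement of the board predicted. The largest force I read was about 30 N.
- **Angle:** the stone's edge measured -5.49° and the board's -5.45°, so they are parallel.
- **Gap:** the top view showed about 1.9 mm on average between the two edges. That is within the rounded edge plus the 2 mm calibration, so the camera alone does not prove zero gap.
- **Ends:** the stone's near end lies about 35 mm inside the board's end and the far end about 65 mm inside.
- **Other things on the table:** in the pictures I viewed I saw nothing else moved or touched, but I did not measure it. In the last top view the arm hid part of the table.
- **Hand:** it is clear, at 0.33 m height on the left, with contact force near zero.

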